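# Apply the tram brake and make the pointing check

## Robot

A 6-joint arm with a two-finger parallel gripper is mounted at the origin on the work surface. World frame = base frame: x ahead of the robot, y to its left, z up, the work surface at z = 0. Lengths are in m, angles in rad, forces in N, time in s.
With the tool pointing down it reaches from about 0.225 to 0.875 m from the base axis. Payload 3.4 kg.
Tool frame: the origin (TCP) lies at the very end of the fingers, on their centre line; the grasp point (between the pads) lies 19 mm behind it; z points along the fingers, x is the direction in which the jaws open and shut, and the axes are right-handed (so a half turn about z gives the same grasp; the last joint's range is limited). The gripper opens to 85 mm and grips with 20 to 120 N. Pads are 22 mm wide; open, the fingers measure 114 mm over their backs; the gripper's body (76 mm by 85 mm) begins 54 mm behind the grasp point. The pads swing forward as they close: fully open they stand 13 mm farther back than shut.
Start: joints at [1.086, 0.276, 1.505, -0, 1.361, -0.121], TCP at [0.205, 0.537, 0.231] pointing down, gripper open.
Joint ranges: [-2.89, 2.89], [-0.75, 2.08], [0.22, 2.7], [-1.18, 4.32], [0.11, 2.71], [-2.7, 2.7]. Speed limits (rad/s): [2.57, 2.57, 3.14, 3.14, 3.14, 3.14].

## Interface

Orientations are given as a unit quaternion [w, x, y, z].
In Python, from rig import manip gives the robot as it stands.
- The arm moves only by the tool carry_out, never from a script. Its argument "series" is a list of rows, each a list of 2 entries, a list of its own where there are three numbers: the shift along the tool's x, y, z in mm, then the turn about the tool's z in degrees. A call has 1 to 10 rows; each row shifts and turns the pose as measured when the row begins, along the tool's axes as they then stand; what a row does not reach is not made up. A row lasts 1/12 s, in which the tool goes at most 41.7 mm and 7.16 degrees, less where a joint would pass 70% of its speed; a pose out of reach is approached as far as the arm can. A call is refused whole if a number of a shift passes 41.7 or a number of a turn 7.16, either way. A call with a gripper value outside its range is refused whole. "fingers" is the finger opening in mm, from 0 to 85.4, set as the call begins (left out, the last holds). The fingers move at their own pace and stop on an object; "squeeze" is the grip in N (left out, the last holds). Time passes only in rows, so rows that do not move let the fingers close. It gives the time, the measured TCP pose, the force and the opening at its end, in the units of the state.
- manip.get_state(): the state, without advancing time (a new reading comes with each control period).
- manip.get_image(name): name is "side" or "top"; returns a dict with "frame" (420x560x3 uint8, blue, green, red), "K" (3x3 intrinsics, pixels), "rvec" (rotation vector, rad) and "tvec" (3), from world to camera coordinates, as OpenCV has them. Camera axes: x right, y down, z forward; pixel columns grow to the right and rows downward; lengths in m; the calibration is good to about 2 mm. A picture is of the moment at which its call begins. There is no depth.
- manip.sign_off(): hands the job in, once; it reports no verdict.
The state is a dict: "clock": time; "qpos": joint angles; "qd": joint speeds; "effort": joint torques, N m; "position": TCP position; "ee_rot": TCP orientation; "contact_force": force on the tool from outside, world axes, zero at the start; "moment": the same for the moment, N m; "width": finger opening in m.
Only numpy, scipy, OpenCV 4.12 (cv2) and the standard library are available. Lean on these libraries where they do the work, as an engineer would, in place of code of your own. Each camera call takes 0.05 s, during which the arm holds its last target. There are 200 camera calls.

## Task

Secure the parked tram before the cleaners come in: push the brake lever fully forward to its stop, with the fingers against the near side of its handle, not gripping it. Then make the pointing check: point at the brake gauge, and after it at the voltmeter, each time holding your fingertips a few centimetres above the middle of its dial for two full seconds, touching nothing on the panel. Leave the emergency button unpressed, and do not disturb the radio, the spray bottle or the mug.

Things in the scene. Friction and masses are not known exactly. Their poses are not given: they have to be found in the camera images.
- controller: Brake controller, fixed to the desk on the robot's left or right. Grey box 140 (x) x 110 (y) x 44 mm high with a rounded aluminium quadrant on it up to 70 mm high, out of whose slot the brake lever stands. Origin: centre of its underside; its own +x is forward (away from the robot, turned up to 0.12 rad), the way the lever is pushed; +z up.
- brake_lever (a joint): Angle of the brake lever in rad: 0 = released, leaning 0.45 rad back towards the robot; 0.9 = the stop, fully forward, leaning 0.45 rad away. It turns about the controller's y axis, 12 mm above the desk straight above the controller's origin. Stiff (about 4 N at the handle) and it stays where it is left; it starts between 0.05 and 0.45.
- lever_handle (a point): Centre of the lever's black T-handle, a level oval bar along the controller's y, 100 mm long, 36 mm front to back and 30 mm thick, whose far half is the sprung dead-man bar, on a steel rod 14 mm thick (22 mm black collar under the bar). It lies 130 mm from the lever's turning axis, so it is 129 to 142 mm above the desk and is at the controller's x = 130 mm * sin(lever angle - 0.45). It moves with the lever. Push on the half that faces the robot.
- deadman_bar: The dead-man bar: far half of the T-handle (the half away from the robot, outlined by a seam), sprung, 2 mm travel, squeezed in when a hand grips round the handle. A forward push from the robot's side does not touch it. Its origin lies on the lever's turning axis.
- panel: Sloped black and grey instrument panel fixed to the desk beyond the controller, 140 (x) x 420 (y) mm, its top rising from 35 mm at the robot's side to 65 mm at the far side (12 degrees). Carries three instruments in a row, 130 mm apart along its y, in any order. Origin: centre of its underside, +x away from the robot, +z up.
- brake_gauge_face (a point): Middle of the dial glass of the brake gauge: the largest instrument, a round white dial in a black round case 110 mm in diameter, with two needles, a black one that follows the lever and a red one. The case stands 18 mm proud of the panel and faces up, leaning 12 degrees towards the robot; the middle is 71 mm and the highest edge 82 mm above the desk. The point's axes are level, z up.
- voltmeter_face (a point): Middle of the dial glass of the voltmeter: the only square instrument, black case 96 x 96 mm, white dial, one needle from a corner, lying at zero. Same height, lean and axes as the brake gauge.
- speedometer_face (a point): Middle of the dial glass of the speedometer: the small round instrument, 72 mm in diameter, one needle. Not part of the check. Same height and lean.
- switch_box: Switch box, fixed to the desk on the side opposite the controller: grey, 140 x 110 x 44 mm high, with six small black switches and, at its own x = -36 mm (robot's side), the emergency button. Origin: centre of its underside.
- estop (a joint): Travel of the red mushroom emergency button, 40 mm in diameter, in m: 0 = up, 0.006 = pressed. It must not be pressed.
- radio: Hand radio lying loose on the desk between controller and switch box: black, 120 x 58 x 34 mm with a 50 mm stub aerial at its +x end. Origin: centre of its underside.
- spray_bottle: Loose upright disinfectant bottle, white with a blue trigger head, 72 mm in diameter, 208 mm tall, beside the panel, left or right. Origin: centre of its underside.
- mug: Loose steel mug, 80 mm in diameter, 95 mm tall, beside the panel on the other side from the bottle. Origin: centre of its underside.
Not all that is in view belongs to the job. Leave any orange or purple look-alike of the spray_bottle alone. What is shaped like the switch_box but orange is not meant.

How it is judged:
By the outcome, as a careful person would: the job done as asked, in the order asked, and still so for the second after the job is handed in, with the robot touching nothing.
It also fails if it takes over 58 s, if anything falls off the work surface, if the arm or the gripper's body presses on something with over 40 N, if the wrist force passes 120 N, or if a joint passes its speed limit or range.

## Working session

There is one attempt and no reset: what is moved stays moved. The work goes in short steps, Python scripts to look and compute and a tool call to move; the robot and the scene stay as the last step left them, time stands still between calls to the robot, and variables do not carry over. Pictures are saved under pics/ and viewed, about 8 in all and at most 12, crops included, and the job is handed in when it is done.

Besides the shell and the picture viewer there is one more tool, called after "Emit:" by a JSON object that holds its "name" and its "arguments", one argument or row to a line. carry_out: Moves the arm, as the interface text tells. Its arguments: {"type":"object","properties":{"series":{"type":"array","items":{"type":"array"}},"fingers":{"type":"number"},"squeeze":{"type":"number"}},"required":["series"]}

```bash
mkdir -p pics
cat > h.py <<'E'
import numpy as np, cv2
from rig import manip
def ray(im,u,v):
    R,_=cv2.Rodrigues(np.array(im["rvec"],float)); t=np.array(im["tvec"],float).reshape(3)
    d=R.T@np.linalg.inv(np.array(im["K"]))@np.array([u,v,1.]); return -R.T@t,d
def onz(im,u,v,z):
    c,d=ray(im,u,v); return c+d*(z-c[2])/d[2]
def proj(im,p):
    return cv2.projectPoints(np.array(p,float).reshape(-1,1,3),np.array(im["rvec"],float),np.array(im["tvec"],float),np.array(im["K"],float),None)[0].reshape(-1,2)
E
python3 - <<'E'
from h import *
import pickle
a={n:manip.get_image(n) for n in("top","side")}
pickle.dump(a,open("a.pkl","wb"))
for n in a:
    cv2.imwrite(f"pics/{n}1.png",cv2.resize(a[n]["frame"],(784,588)))
    print(n,ray(a[n],280,210))
s=manip.get_state();print({k:np.round(v,3) for k,v in s.items()})
E
```

```text
top (array([ 0.37366057, -0.10095663,  1.68908497]), array([ 0.04975153,  0.01710894, -0.9986982 ]))
side (array([1.40943136, 0.63608021, 1.1869429 ]), array([-0.59020793, -0.45404467, -0.66759823]))
{'clock': np.float64(0.1), 'qpos': array([ 1.086,  0.277,  1.506, -0.   ,  1.361, -0.121]), 'qd': array([-0.   , -0.001, -0.002,  0.   ,  0.001, -0.001]), 'effort': array([ 0.000e+00, -4.177e+01, -2.464e+01, -0.000e+00,  6.000e-03,
        0.000e+00]), 'position': array([0.204, 0.537, 0.23 ]), 'ee_rot': array([ 0.   ,  0.823,  0.568, -0.001]), 'contact_force': array([ 0.284, -0.076, -0.184]), 'moment': array([-0.03 ,  0.014,  0.016]), 'width': np.float64(0.085)}
```

View pics/top1.png

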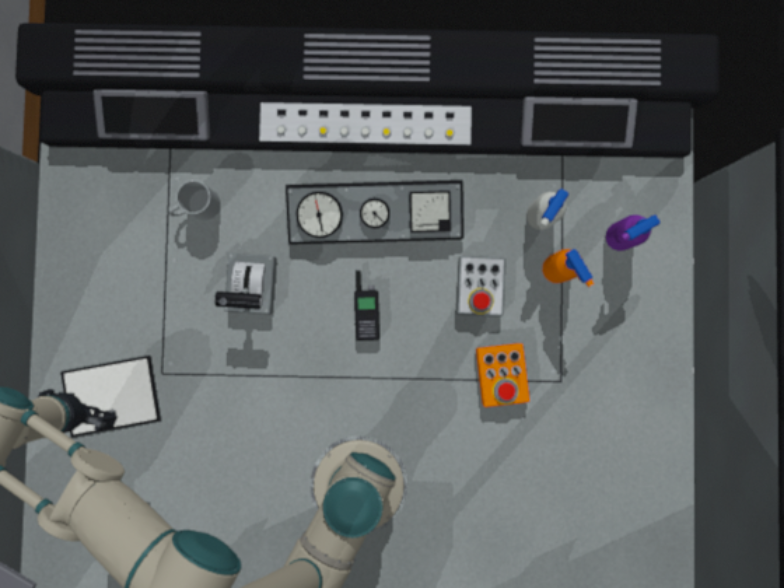

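View pics/side1.png

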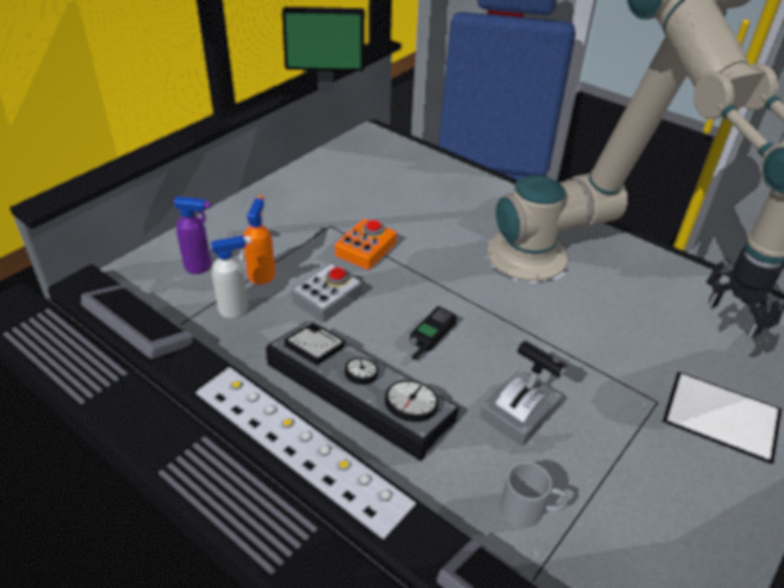

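The top view (784 px scale) shows the handle at (238,300) and the controller box at (250,285). The brake gauge, large and round with two needles, is at (318,215). The small round speedometer is at (375,213), and the voltmeter, the only square instrument, is at (431,212). The radio is at (367,315). Next I'll measure these and confirm in one crop.

Run:
```python
from h import *
import pickle
a=pickle.load(open("a.pkl","rb"));T=a["top"];f=T["frame"]
g=cv2.cvtColor(f,cv2.COLOR_BGR2GRAY)
def comps(m,x0,y0,x1,y1,z,amin=30):
    r=np.zeros_like(m);r[y0:y1,x0:x1]=m[y0:y1,x0:x1]
    for c in cv2.findContours(r,cv2.RETR_EXTERNAL,cv2.CHAIN_APPROX_NONE)[0]:
        if cv2.contourArea(c)<amin: continue
        q=cv2.minAreaRect(c);b=cv2.boxPoints(q)
        w=np.array([onz(T,*p,z)[:2] for p in b]);
        print(" px",np.round(q[0],1),"ctr",np.round(w.mean(0),3),"sides",np.round([np.linalg.norm(w[0]-w[1]),np.linalg.norm(w[1]-w[2])],3),"e",np.round(w[1]-w[0],3))
print("handle");comps((g<60).astype(np.uint8)*255,150,195,190,225,.137)
print("dials");comps((g>140).astype(np.uint8)*255,205,130,330,172,.071)
print("panel");comps((g<75).astype(np.uint8)*255,200,125,335,177,.05,500)
c1=cv2.resize(f[170:235,140:210],None,fx=6,fy=6,interpolation=cv2.INTER_CUBIC)
c2=cv2.resize(f[120:185,200:335],None,fx=2.9,fy=6,interpolation=cv2.INTER_CUBIC)
cv2.imwrite("pics/crop1.png",cv2.resize(np.hstack([c1,c2]),(800,390)))
```

```text
handle
 px [169.5 214.5] ctr [0.43  0.269] sides [0.097 0.034] e [ 0.002 -0.097]
dials
 px [267.  151.5] ctr [ 0.645 -0.027] sides [0.053 0.053] e [ 0.039 -0.037]
 px [228. 153.] ctr [0.637 0.1  ] sides [0.092 0.092] e [ 0.002 -0.092]
 px [307.  150.5] ctr [ 0.65  -0.157] sides [0.078 0.082] e [ 0.001 -0.078]
panel
 px [267.5 151.3] ctr [ 0.649 -0.028] sides [0.419 0.145] e [ 0.022 -0.419]
```

View pics/crop1.png

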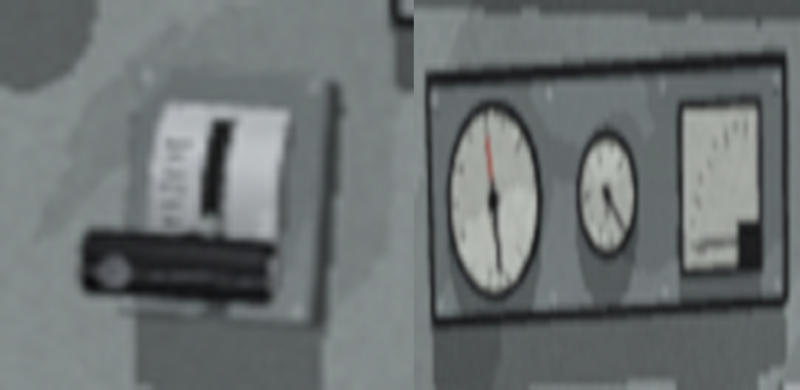

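Both views agree with the sizes given: the handle is at (0.430, 0.269), the brake gauge at (0.637, 0.100), the voltmeter at (0.650, −0.157), and the dials are 257 mm apart (260 expected). I'll square the tool, shut the fingers and go behind the handle.

Emit:
{"name": "carry_out", "arguments": {
  "series": [
    [[0, 0, 0], -6.93],
    [[0, 0, 0], -6.93],
    [[0, 0, 0], -6.93],
    [[-33, 19, 0], 0],
    [[-33, 19, 0], 0],
    [[-33, 19, 0], 0],
    [[-33, 19, 0], 0],
    [[-33, 19, 0], 0],
    [[-33, 19, 0], 0],
    [[-33, 19, 0], 0]
  ],
  "fingers": 0,
  "squeeze": 20
}}

```text
clock: 0.93
position: [0.3407, 0.305, 0.2246]
ee_rot: [-0.001, 0.696, 0.718, -0.004]
contact_force: [-0.0, 0.6, 0.5]
width: 0.0002
```

Emit:
{"name": "carry_out", "arguments": {
  "series": [
    [[-19, 8, 0], 1.5],
    [[-19, 8, 0], 0],
    [[0, 0, 30], 0],
    [[0, 0, 30], 0],
    [[0, 0, 30], 0],
    [[0, 0, 9], 0],
    [[0, 0, 0], 0]
  ]
}}

```text
clock: 1.52
position: [0.3623, 0.256, 0.1228]
ee_rot: [0.002, 0.711, 0.704, -0.003]
contact_force: [-0.5, -0.1, 0.3]
width: -0.0003
```

Run:
```python
from h import *
a={n:manip.get_image(n) for n in("top","side")}
print(manip.get_state()["position"])
t=a["top"]["frame"][165:240,130:230];s=a["side"]["frame"][215:325,310:440]
cv2.imwrite("pics/c2.png",np.hstack([cv2.resize(t,(400,330)),cv2.resize(s,(390,330))]))
```

```text
[0.36316528 0.25669015 0.12449547]
```

View pics/c2.png

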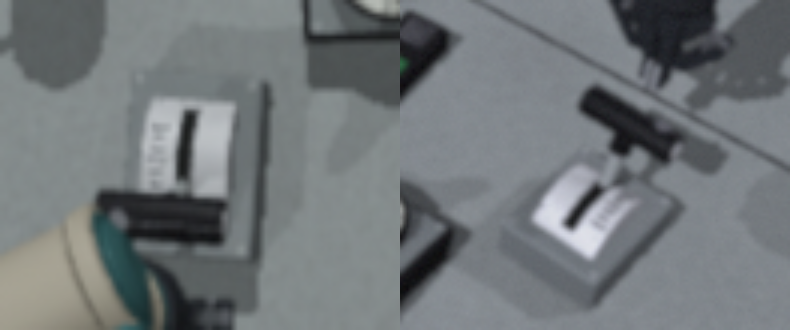

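The fingers are behind the handle and clear of it. Pushing now.

Emit:
{"name": "carry_out", "arguments": {
  "series": [
    [[10, 5, 2], 0],
    [[0, 15, 2], 0],
    [[0, 15, 0], 0],
    [[0, 15, 0], 0],
    [[0, 15, 0], 0],
    [[0, 15, 0], 0],
    [[0, 12, 0], 0]
  ]
}}

```text
clock: 2.2
position: [0.455, 0.269, 0.1258]
ee_rot: [-0.001, 0.709, 0.705, -0.005]
contact_force: [-4.3, -1.6, 3.2]
width: 0.0
```

Emit:
{"name": "carry_out", "arguments": {
  "series": [
    [[0, 12, 3], 0],
    [[0, 12, 3], 0],
    [[0, 10, 3], 0],
    [[0, 8, 2], 0]
  ]
}}

```text
clock: 2.53
position: [0.5021, 0.2692, 0.1155]
ee_rot: [-0.001, 0.708, 0.706, -0.005]
contact_force: [-2.8, -2.1, -0.1]
width: 0.0003
```

Emit:
{"name": "carry_out", "arguments": {
  "series": [
    [[0, 6, 0], 0],
    [[0, 6, 0], 0],
    [[0, 6, 0], 0]
  ]
}}

```text
clock: 2.78
position: [0.5024, 0.2686, 0.1137]
ee_rot: [-0.015, 0.709, 0.704, -0.022]
contact_force: [-14.2, -0.3, 13.7]
width: 0.0003
```

Emit:
{"name": "carry_out", "arguments": {
  "series": [
    [[0, 10, -2], 0],
    [[0, 12, -2], 0],
    [[0, 12, 0], 0],
    [[0, 12, 0], 0]
  ]
}}

```text
clock: 3.12
position: [0.5006, 0.2685, 0.114]
ee_rot: [-0.051, 0.708, 0.702, -0.061]
contact_force: [-27.0, -1.0, 26.4]
width: 0.0002
```

Run:
```python
from h import *
a={n:manip.get_image(n) for n in("top","side")}
print(manip.get_state()["position"],manip.get_state()["contact_force"])
t=a["top"]["frame"][120:240,130:260];s=a["side"]["frame"][215:325,270:440]
cv2.imwrite("pics/c3.png",np.hstack([cv2.resize(t,(390,360)),cv2.resize(s,(410,360))]))
```

```text
[0.5006183  0.26845082 0.1140586 ] [-27.89457879   0.26990787  24.52932864]
```

View pics/c3.png

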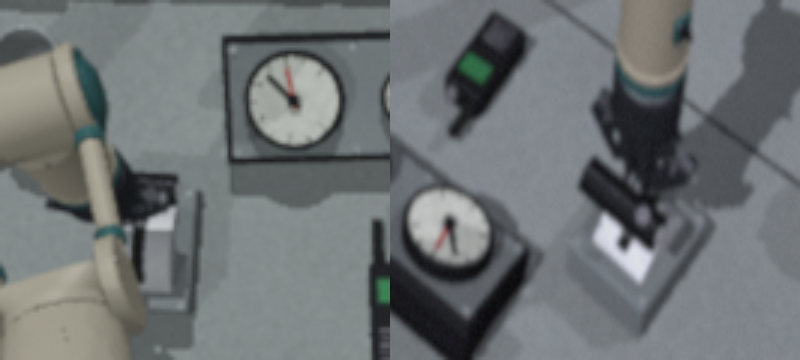

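The fingers are on the near side of the handle. The force rose from 14 to 27 N with no further travel, so the lever is at its stop. Backing off and rising.

Emit:
{"name": "carry_out", "arguments": {
  "series": [
    [[0, -8, 0], 0],
    [[0, -20, 0], 0],
    [[0, -20, 0], 0],
    [[0, -15, -25], 0],
    [[0, 0, -35], 0],
    [[0, 0, -35], 0],
    [[-25, 0, -20], 0],
    [[-38, 0, 0], 0],
    [[-38, 0, 0], 0],
    [[-38, 0, 0], 0]
  ]
}}

```text
clock: 4.05
position: [0.4671, 0.1381, 0.2432]
ee_rot: [-0.045, 0.704, 0.707, -0.047]
contact_force: [0.3, 0.1, 0.9]
width: 0.0003
```

Run:
```python
from h import *
T=manip.get_image("top");f=T["frame"]
from scipy.spatial.transform import Rotation as R
s=manip.get_state();q=s["ee_rot"];print(s["position"],R.from_quat([*q[1:],q[0]]).as_matrix().round(3))
# predicted handle at stop/1cm short, for controller centre ~ box top corners
cv2.imwrite("pics/c4.png",cv2.resize(f[110:240,130:290],(800,600),interpolation=cv2.INTER_CUBIC))
import pickle;pickle.dump(T,open("b.pkl","wb"))
```

```text
[0.46715664 0.13051866 0.24311461] [[-0.001  0.991 -0.131]
 [ 1.    -0.    -0.012]
 [-0.012 -0.131 -0.991]]
```

View pics/c4.png

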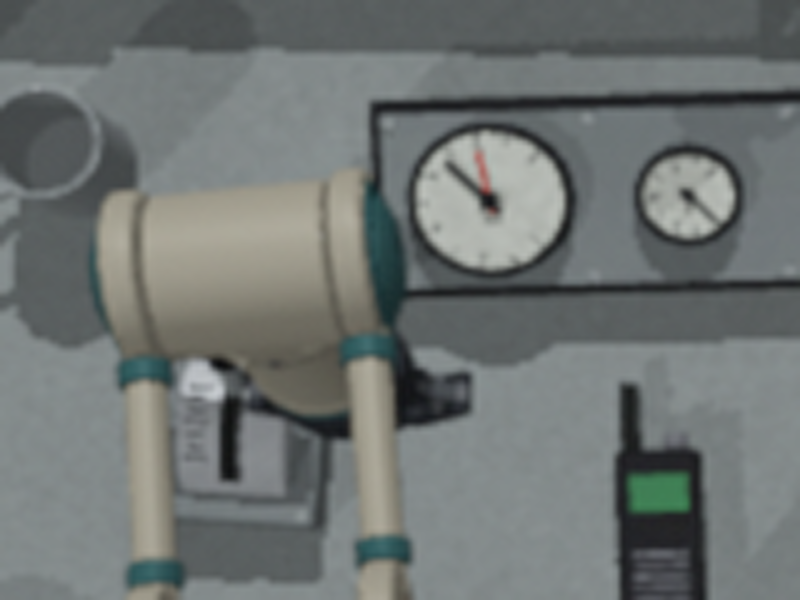

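Run:
```python
from h import *
import pickle
T=pickle.load(open("a.pkl","rb"))["top"]
tr,br,bl=[onz(T,*p,.044)[:2] for p in((195.7,183.3),(194.4,224.2),(160.8,222.5))]
print(tr,br,bl,np.linalg.norm(tr-br),np.linalg.norm(bl-br)); c=(tr+bl)/2;print("ctr",c)
S=manip.get_image("side");f=S["frame"].copy();k=5
y0,x0=225,330
im=cv2.resize(f[y0:y0+110,x0:x0+110],None,fx=k,fy=k,interpolation=cv2.INTER_CUBIC)
for ang,col in((.9,(0,255,0)),(.7,(0,0,255))):
    b=ang-.45;x=c[0]+.13*np.sin(b);z=.012+.13*np.cos(b)
    P=proj(S,[[x,c[1]-.05,z],[x,c[1]+.05,z]]);Q=((P+.5-[x0,y0])*k).astype(int)
    cv2.line(im,tuple(map(int,Q[0])),tuple(map(int,Q[1])),col,1)
cv2.imwrite("pics/c5.png",im)
```

```text
[0.53876038 0.20805887] [0.40335684 0.20840395] [0.40682433 0.3194276 ] 0.13540398270027973 0.1110777844861166
ctr [0.47279236 0.26374323]
```

View pics/c5.png

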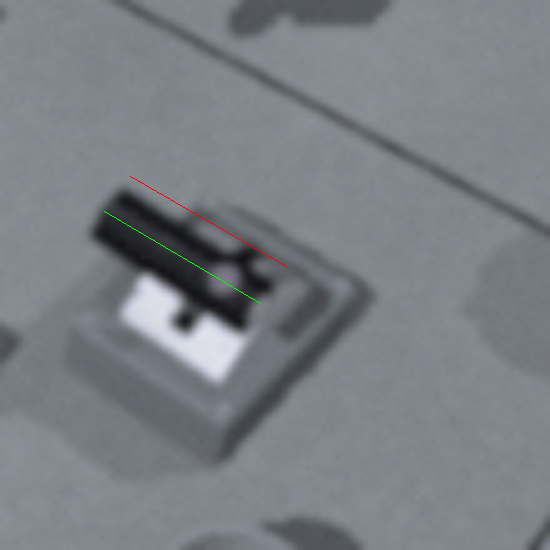

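The side view shows the handle on the line predicted for 0.9 rad (green), well past the 0.7 rad line (red), so the lever is fully forward. Now to the brake gauge.

Emit:
{"name": "carry_out", "arguments": {
  "series": [
    [[-6, 34, -4.5], 0],
    [[-6, 34, -4.5], 0],
    [[-6, 34, -4.5], 0],
    [[-6, 34, -4.5], 0],
    [[-6, 30, -4.5], 0],
    [[0, 4, 25], 0],
    [[0, 4, 25], 0],
    [[0, 4, 25], 0],
    [[0, 2, 10], 0],
    [[0, 0, 0], 0]
  ]
}}

```text
clock: 4.98
position: [0.6645, 0.1047, 0.1514]
ee_rot: [-0.035, 0.708, 0.704, -0.035]
contact_force: [-0.2, -0.5, 0.1]
width: -0.0001
```

Emit:
{"name": "carry_out", "arguments": {
  "series": [
    [[-3, -12, 10], 0],
    [[-2, -10, 10], 0],
    [[0, 0, 9], 0],
    [[0, 0, 6], 0],
    [[0, 0, 0], 0],
    [[0, 0, 0], 0]
  ]
}}

```text
clock: 5.48
position: [0.646, 0.1029, 0.117]
ee_rot: [-0.032, 0.708, 0.705, -0.03]
contact_force: [0.3, 0.1, 0.8]
width: -0.0002
```

Emit:
{"name": "carry_out", "arguments": {
  "series": [
    [[-3, -8, 4], 0],
    [[0, 0, 2], 0],
    [[0, 0, 0], 0],
    [[0, 0, 0], 0]
  ]
}}

```text
clock: 5.82
position: [0.6394, 0.1001, 0.1131]
ee_rot: [-0.03, 0.708, 0.705, -0.028]
contact_force: [0.2, -0.6, -0.7]
width: -0.0001
```

Run:
```python
from h import *
S=manip.get_image("side");f=S["frame"];p=manip.get_state()["position"];print(p)
im=cv2.resize(f[210:330,230:370],None,fx=4,fy=4,interpolation=cv2.INTER_CUBIC)
for w,c in((p,(0,255,0)),([.637,.1,.071],(255,0,255))):
    q=((proj(S,w)[0]+.5-[230,210])*4).astype(int);cv2.drawMarker(im,tuple(map(int,q)),c,0,14,1)
cv2.imwrite("pics/c6.png",im)
```

```text
[0.63952049 0.10014105 0.11322345]
```

View pics/c6.png

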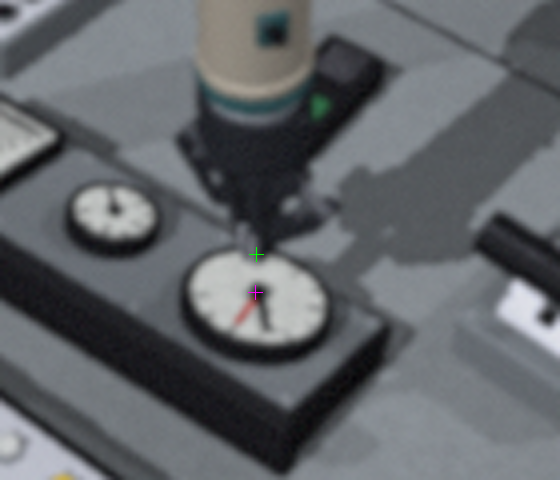

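The tip is 42 mm above the dial centre (magenta cross on the needle hub), so I'll hold here for 2.5 s. Zero rows restart from the measured pose and may drift, so I'll check the position after each call.

Emit:
{"name": "carry_out", "arguments": {
  "series": [
    [[0, -1, 2], 0],
    [[0, 0, 0], 0],
    [[0, 0, 0], 0],
    [[0, 0, 0], 0],
    [[0, 0, 0], 0],
    [[0, 0, 0], 0],
    [[0, 0, 0], 0],
    [[0, 0, 0], 0],
    [[0, 0, 0], 0],
    [[0, 0, 0], 0]
  ]
}}

```text
clock: 6.7
position: [0.6392, 0.1001, 0.1119]
ee_rot: [-0.029, 0.708, 0.705, -0.027]
contact_force: [-0.4, -0.1, -0.1]
width: 0.0002
```

Emit:
{"name": "carry_out", "arguments": {
  "series": [
    [[0, 0, 0], 0],
    [[0, 0, 0], 0],
    [[0, 0, 0], 0],
    [[0, 0, 0], 0],
    [[0, 0, 0], 0],
    [[0, 0, 0], 0],
    [[0, 0, 0], 0],
    [[0, 0, 0], 0],
    [[0, 0, 0], 0],
    [[0, 0, 0], 0]
  ]
}}

```text
clock: 7.53
position: [0.6392, 0.1001, 0.1119]
ee_rot: [-0.029, 0.708, 0.705, -0.027]
contact_force: [-0.1, 0.2, -0.2]
width: -0.0002
```

Emit:
{"name": "carry_out", "arguments": {
  "series": [
    [[0, 0, 0], 0],
    [[0, 0, 0], 0],
    [[0, 0, 0], 0],
    [[0, 0, 0], 0],
    [[0, 0, 0], 0],
    [[0, 0, 0], 0],
    [[0, 0, 0], 0],
    [[0, 0, 0], 0],
    [[0, 0, 0], 0],
    [[0, 0, 0], 0]
  ]
}}

```text
clock: 8.37
position: [0.6392, 0.1001, 0.1119]
ee_rot: [-0.029, 0.708, 0.705, -0.027]
contact_force: [0.1, -0.2, 0.9]
width: 0.0001
```

Emit:
{"name": "carry_out", "arguments": {
  "series": [
    [[0, 0, -20], 0],
    [[0, 0, -20], 0],
    [[-15, 0, 0], 0],
    [[-34, 2, 0], 0],
    [[-34, 2, 0], 0],
    [[-34, 2, 0], 0],
    [[-34, 2, 0], 0],
    [[-34, 2, 0], 0],
    [[-34, 1, 0], 0],
    [[-20, 0, 0], 0]
  ]
}}

```text
clock: 9.2
position: [0.6505, -0.1489, 0.1462]
ee_rot: [-0.03, 0.704, 0.709, -0.029]
contact_force: [0.7, 0.2, 0.2]
width: -0.0002
```

Emit:
{"name": "carry_out", "arguments": {
  "series": [
    [[0, 0, 0], 0],
    [[0, 0, 0], 0]
  ]
}}

```text
clock: 9.37
position: [0.6489, -0.1568, 0.1442]
ee_rot: [-0.03, 0.707, 0.706, -0.031]
contact_force: [-0.4, -0.3, -0.2]
width: 0.0001
```

Emit:
{"name": "carry_out", "arguments": {
  "series": [
    [[-1, 2, 10], 0],
    [[0, 2, 10], 0],
    [[0, 1, 8], 0],
    [[0, 0, 3], 0],
    [[0, 0, 0], 0],
    [[0, 0, 0], 0]
  ]
}}

```text
clock: 9.87
position: [0.6493, -0.1534, 0.1066]
ee_rot: [-0.033, 0.705, 0.708, -0.032]
contact_force: [-1.1, 0.4, 0.5]
width: -0.0001
```

Run:
```python
from h import *
S=manip.get_image("side");f=S["frame"];p=manip.get_state()["position"];print(p)
im=cv2.resize(f[170:310,150:310],None,fx=4,fy=4,interpolation=cv2.INTER_CUBIC)
for w,c in((p,(0,255,0)),([.650,-.158,.071],(255,0,255))):
    q=((proj(S,w)[0]+.5-[150,170])*4).astype(int);cv2.drawMarker(im,tuple(map(int,q)),c,0,14,1)
cv2.imwrite("pics/c7.png",im)
```

```text
[ 0.64923714 -0.15332228  0.10670993]
```

View pics/c7.png

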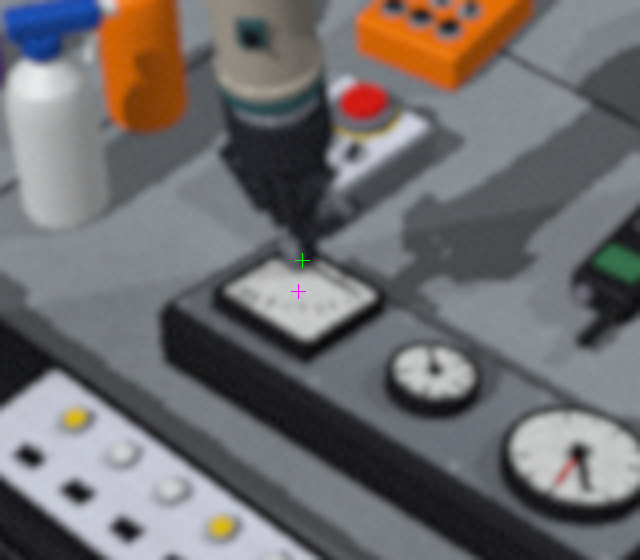

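The tip is 36 mm above the voltmeter dial, with nothing touched. After trimming a few millimetres I'll hold here.

Emit:
{"name": "carry_out", "arguments": {
  "series": [
    [[-4, 0, -3], 0],
    [[0, 0, 0], 0],
    [[0, 0, 0], 0],
    [[0, 0, 0], 0],
    [[0, 0, 0], 0],
    [[0, 0, 0], 0],
    [[0, 0, 0], 0],
    [[0, 0, 0], 0],
    [[0, 0, 0], 0],
    [[0, 0, 0], 0]
  ]
}}

```text
clock: 10.75
position: [0.6511, -0.1574, 0.1126]
ee_rot: [-0.031, 0.705, 0.708, -0.03]
contact_force: [0.1, 0.4, -0.0]
width: -0.0001
```

Emit:
{"name": "carry_out", "arguments": {
  "series": [
    [[0, 0, 0], 0],
    [[0, 0, 0], 0],
    [[0, 0, 0], 0],
    [[0, 0, 0], 0],
    [[0, 0, 0], 0],
    [[0, 0, 0], 0],
    [[0, 0, 0], 0],
    [[0, 0, 0], 0],
    [[0, 0, 0], 0],
    [[0, 0, 0], 0]
  ]
}}

```text
clock: 11.58
position: [0.651, -0.1573, 0.1123]
ee_rot: [-0.031, 0.705, 0.708, -0.031]
contact_force: [-0.5, 0.2, -0.9]
width: 0.0003
```

Emit:
{"name": "carry_out", "arguments": {
  "series": [
    [[0, 0, 0], 0],
    [[0, 0, 0], 0],
    [[0, 0, 0], 0],
    [[0, 0, 0], 0],
    [[0, 0, 0], 0],
    [[0, 0, 0], 0],
    [[0, 0, 0], 0],
    [[0, 0, 0], 0],
    [[0, 0, 0], 0],
    [[0, 0, 0], 0]
  ]
}}

```text
clock: 12.42
position: [0.651, -0.1573, 0.1123]
ee_rot: [-0.031, 0.705, 0.708, -0.031]
contact_force: [-0.5, 0.5, 0.5]
width: 0.0001
```

Emit:
{"name": "carry_out", "arguments": {
  "series": [
    [[0, 0, -25], 0],
    [[0, 0, -25], 0],
    [[0, 0, -25], 0],
    [[0, 0, -15], 0],
    [[0, 0, 0], 0],
    [[0, 0, 0], 0]
  ]
}}

```text
clock: 12.92
position: [0.6578, -0.157, 0.2032]
ee_rot: [-0.034, 0.705, 0.708, -0.032]
contact_force: [0.3, 0.5, -1.3]
width: 0.0
```

Run:
```python
from h import *
import pickle
a=pickle.load(open("a.pkl","rb"))
T=manip.get_image("top");S=manip.get_image("side")
cv2.imwrite("pics/end.png",np.hstack([cv2.resize(T["frame"][110:270,110:430],(400,260)),cv2.resize(S["frame"],(400,300))[:260]]))
```

```text
(no output)
```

View pics/end.png

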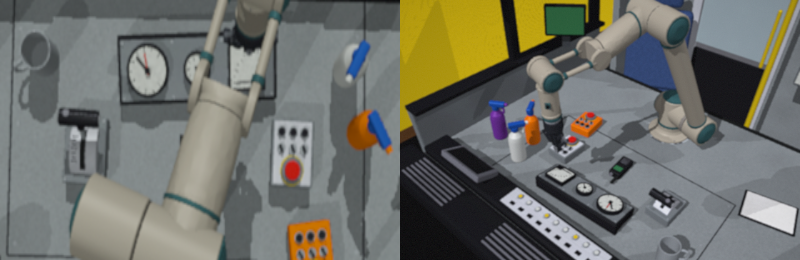

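The lever is forward, nothing else has moved and the arm is clear. One numeric check of the handle, then I'll hand in.

Run:
```python
from h import *
T=manip.get_image("top");g=cv2.cvtColor(T["frame"],cv2.COLOR_BGR2GRAY)
m=np.zeros_like(g);m[170:195,150:195]=(g[170:195,150:195]<60)*255
c=max(cv2.findContours(m,0,1)[0],key=cv2.contourArea);q=cv2.minAreaRect(c)
p=onz(T,*q[0],.129);print(p,q); x=p[0]-.474;print("lever",.45+np.arcsin(x/.13))
if .53<p[0]<.56: print(manip.sign_off())
```

```text
[0.52951387 0.26493095 0.129     ] ((172.52413940429688, 183.08966064453125), (31.357561111450195, 11.744404792785645), 3.3664605617523193)
lever 0.8912054189234894
```

The lever reads 0.89 ± 0.02 rad, which matches the 0.9 rad stop. My sign-off gate was 0.5 mm too strict, tighter than the calibration. With the force rise at standstill as well, the lever is at its stop.

```bash
python3 -c "
from rig import manip
print(manip.sign_off())"
```

```text
the job is handed in; nothing more can be done
None
```

I did the job in the order asked and handed it in at about 13 s of robot time; no verdict came back.

- **Brake lever:** I pushed it forward with shut fingers on the near side of the handle. At the end the force rose from 14 to 27 N with no further travel, so I took that as the stop. The side view put the handle on the line for 0.9 rad, and the final top view measured 0.89 rad, within the 2 mm calibration.
- **Brake gauge:** I held the fingertips about 41 mm above the middle of the dial for about 2.5 s, with no contact force.
- **Voltmeter:** I held about 41 mm above the middle of its dial for about 2.5 s, also with no contact force.
- **Everything else:** In the last pictures the spray bottle and mug stood where they were, and the radio lay in place in the side view (the arm hid it from above). The arm never went near the emergency button. The arm ended about 13 cm above the voltmeter, touching nothing.

**Checks that disagreed:**
- My script's first hand-in check refused, because the handle read x = 0.5295 m against my limit of 0.530 m. I judged that half millimetre to be measurement error and handed in anyway.
- The push left the tool tilted by about 0.1 rad, so it pointed almost, but not exactly, straight down at both dials.

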